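Load the packed-bed canister with ceramic balls by scoop

TASK

Using the scoop, move at least three of the four white ceramic balls from the aluminium tray into the open canister; the fourth may stay in the tray, but none may be spilled anywhere else. Then lay the scoop down (do not drop it) flat on its black mat, right way up. Never touch the balls with the gripper itself, and leave the syringe and tape roll where they are.

Things in the scene. Friction and masses are not known exactly. Their poses are not given: they have to be found in the camera images.
- tray: Fixed aluminium trough, 285 mm long (x = -154 to +131 mm), 102 mm wide (y). Origin: at its underside. Floor 4 mm thick, flat inside from x = -150 to +55 mm, inner width 94 mm; walls 45 mm high, 75 beyond x = +18 mm. Beyond x = +55 mm the floor rises as a 30 degree ramp to x = +128 mm, z = 46 mm, ended by a 95 mm high wall; this end faces away from the robot.
- scoop: Blue scoop, orange handle, 150 g, lies flat, mouth to its +x. Origin: underside of the bowl floor, which spans x = -50 to +55 mm, 80 mm wide (74 inside), 3 mm thick, 2 at the lip. Sides 38 mm high, 6 from x = +5 to +45, none beyond; back wall 42; top and front open. Handle: flat bar 24 mm by 18 mm (y), leaning back 15 degrees from z towards -x, from the back wall to (-80, 0, 132) mm.
- scoop_grip (a point): Point on the axis of the scoop's handle where it is best gripped, fingers closing across its 18 mm width (the scoop's y), at (-71.4, 0, 100.4) mm in the scoop's frame; axes as the scoop's.
- scoop_lip (a point): Middle of the scoop's front edge, underside, at (55, 0, 0) mm in the scoop's frame.
- mat: Fixed black rubber mat 220 mm (x) by 150 mm (y), 5 mm thick, on which the scoop lies at the start and to which it returns. Origin: underside centre.
- canister: Fixed open steel canister with ribbed (bellows) sides and no lid, 110 mm high: outer radius 56 mm, inner 52 mm up to z = 75 mm, then flaring like a funnel to an outer radius of 80 mm at the rim. Inner floor at z = 5 mm. Origin: underside centre.
- ball0: White glazed (slippery) ceramic ball, 32 mm across, 40 g, loose in the tray; it rolls. Origin: its centre.
- ball1: White glazed (slippery) ceramic ball, 32 mm across, 40 g, loose in the tray; it rolls. Origin: its centre.
- ball2: White glazed (slippery) ceramic ball, 32 mm across, 40 g, loose in the tray; it rolls. Origin: its centre.
- ball3: White glazed (slippery) ceramic ball, 32 mm across, 40 g, loose in the tray; it rolls. Origin: its centre.
- syringe: Bystander: clear plastic syringe lying on the bench, 157 mm long, 32 mm high. Leave alone.
- tape_roll: Bystander: roll of orange tape lying flat, 76 mm across, 22 mm high. Leave alone.
Things that resemble listed ones, but are neither listed nor needed, are in the scene too. What is shaped like the ball1 but blue or turquoise is not meant.

How it is judged:
On the way, in this order (a step that is already met when the one before it is completed fails the run):
1. at least one ball lies in the scoop, which is lifted with its origin more than 90 mm above the bench (height (world z) of scoop above 0.09 m and ((x of ball0 in the frame of scoop between -0.05 and 0.06 m and y of ball0 in the frame of scoop between -0.04 and 0.04 m and z of ball0 in the frame of scoop between 0 and 0.06 m) or (x of ball1 in the frame of scoop between -0.05 and 0.06 m and y of ball1 in the frame of scoop between -0.04 and 0.04 m and z of ball1 in the frame of scoop between 0 and 0.06 m) or (x of ball2 in the frame of scoop between -0.05 and 0.06 m and y of ball2 in the frame of scoop between -0.04 and 0.04 m and z of ball2 in the frame of scoop between 0 and 0.06 m) or (x of ball3 in the frame of scoop between -0.05 and 0.06 m and y of ball3 in the frame of scoop between -0.04 and 0.04 m and z of ball3 in the frame of scoop between 0 and 0.06 m))), for 0.2 s.
2. at least three balls are in the canister ((((horizontal distance between ball0 and canister below 0.056 m and z of ball0 in the frame of canister between 0 and 0.1 m) and (horizontal distance between ball1 and canister below 0.056 m and z of ball1 in the frame of canister between 0 and 0.1 m) and (horizontal distance between ball2 and canister below 0.056 m and z of ball2 in the frame of canister between 0 and 0.1 m)) or ((horizontal distance between ball0 and canister below 0.056 m and z of ball0 in the frame of canister between 0 and 0.1 m) and (horizontal distance between ball1 and canister below 0.056 m and z of ball1 in the frame of canister between 0 and 0.1 m) and (horizontal distance between ball3 and canister below 0.056 m and z of ball3 in the frame of canister between 0 and 0.1 m)) or ((horizontal distance between ball0 and canister below 0.056 m and z of ball0 in the frame of canister between 0 and 0.1 m) and (horizontal distance between ball2 and canister below 0.056 m and z of ball2 in the frame of canister between 0 and 0.1 m) and (horizontal distance between ball3 and canister below 0.056 m and z of ball3 in the frame of canister between 0 and 0.1 m)) or ((horizontal distance between ball1 and canister below 0.056 m and z of ball1 in the frame of canister between 0 and 0.1 m) and (horizontal distance between ball2 and canister below 0.056 m and z of ball2 in the frame of canister between 0 and 0.1 m) and (horizontal distance between ball3 and canister below 0.056 m and z of ball3 in the frame of canister between 0 and 0.1 m)))), for 0.2 s.
At the end, for the whole second after the job is handed in: At least three balls are inside the canister (below 100 mm above its underside), every other ball is in the tray, and the scoop lies at rest on the mat, flat and right way up (within 0.1 rad), its origin between -60 and +90 mm of the mat's centre along the mat's x and within 50 mm along its y ((((horizontal distance between ball0 and canister below 0.056 m and z of ball0 in the frame of canister between 0 and 0.1 m) and (horizontal distance between ball1 and canister below 0.056 m and z of ball1 in the frame of canister between 0 and 0.1 m) and (horizontal distance between ball2 and canister below 0.056 m and z of ball2 in the frame of canister between 0 and 0.1 m)) or ((horizontal distance between ball0 and canister below 0.056 m and z of ball0 in the frame of canister between 0 and 0.1 m) and (horizontal distance between ball1 and canister below 0.056 m and z of ball1 in the frame of canister between 0 and 0.1 m) and (horizontal distance between ball3 and canister below 0.056 m and z of ball3 in the frame of canister between 0 and 0.1 m)) or ((horizontal distance between ball0 and canister below 0.056 m and z of ball0 in the frame of canister between 0 and 0.1 m) and (horizontal distance between ball2 and canister below 0.056 m and z of ball2 in the frame of canister between 0 and 0.1 m) and (horizontal distance between ball3 and canister below 0.056 m and z of ball3 in the frame of canister between 0 and 0.1 m)) or ((horizontal distance between ball1 and canister below 0.056 m and z of ball1 in the frame of canister between 0 and 0.1 m) and (horizontal distance between ball2 and canister below 0.056 m and z of ball2 in the frame of canister between 0 and 0.1 m) and (horizontal distance between ball3 and canister below 0.056 m and z of ball3 in the frame of canister between 0 and 0.1 m))) and ((horizontal distance between ball0 and canister below 0.056 m and z of ball0 in the frame of canister between 0 and 0.1 m) or (x of ball0 in the frame of tray between -0.155 and 0.13 m and y of ball0 in the frame of tray between -0.056 and 0.056 m and z of ball0 in the frame of tray between 0 and 0.07 m)) and ((horizontal distance between ball1 and canister below 0.056 m and z of ball1 in the frame of canister between 0 and 0.1 m) or (x of ball1 in the frame of tray between -0.155 and 0.13 m and y of ball1 in the frame of tray between -0.056 and 0.056 m and z of ball1 in the frame of tray between 0 and 0.07 m)) and ((horizontal distance between ball2 and canister below 0.056 m and z of ball2 in the frame of canister between 0 and 0.1 m) or (x of ball2 in the frame of tray between -0.155 and 0.13 m and y of ball2 in the frame of tray between -0.056 and 0.056 m and z of ball2 in the frame of tray between 0 and 0.07 m)) and ((horizontal distance between ball3 and canister below 0.056 m and z of ball3 in the frame of canister between 0 and 0.1 m) or (x of ball3 in the frame of tray between -0.155 and 0.13 m and y of ball3 in the frame of tray between -0.056 and 0.056 m and z of ball3 in the frame of tray between 0 and 0.07 m)) and x of scoop in the frame of mat between -0.06 and 0.09 m and y of scoop in the frame of mat between -0.05 and 0.05 m and z of scoop in the frame of mat between 0 and 0.01 m and angle between scoop's own z axis and vertical below 0.1 rad and linear speed of scoop below 0.02 m/s); the robot touches nothing.
It fails at once if the gripper touches a ball (contact force between the fingers and ball0 above 0.5 N or contact force between the fingers and ball1 above 0.5 N or contact force between the fingers and ball2 above 0.5 N or contact force between the fingers and ball3 above 0.5 N).
It fails at once if the scoop is dropped (it falls free, more than 50 mm up) (height (world z) of scoop above 0.05 m and contact force between the fingers and scoop below 0.05 N and linear speed of scoop above 0.4 m/s).
It fails at once if the syringe or tape roll is moved more than 40 mm (distance of any of syringe, tape_roll from where it was at the start of the episode above 0.04 m).
It also fails if it takes over 64 s, if anything falls off the work surface, if the arm or the gripper's body presses on something with over 40 N, if the wrist force passes 120 N, or if a joint passes its speed limit or range.

ROBOT

A 6-joint arm with a two-finger parallel gripper is mounted at the origin on the work surface. World frame = base frame: x ahead of the robot, y to its left, z up, the work surface at z = 0. Lengths are in m, angles in rad, forces in N, time in s.
With the tool pointing down it reaches from about 0.35 to 0.8 m from the base axis. Payload 7.3 kg.
Tool frame: the origin (TCP) lies on the front face of the gripper's body, between the roots of the fingers; the fingertips stand 73 mm ahead of it and the grasp point (between the pads) lies 54 mm ahead of it; z points along the fingers, y is the line along which they close (so a half turn about z gives the same grasp; the last joint's range is limited). The gripper opens to 85 mm and grips with 20 to 120 N. Pads are 22 mm wide; open, the fingers measure 114 mm over their backs; the gripper's body (76 mm by 85 mm) begins 54 mm behind the grasp point. The pads swing forward as they close: fully open they stand 13 mm farther back than shut.
Start: joints at [-1.462, 0.342, 1.524, -0, 1.275, -0.146], TCP at [0.132, -0.508, 0.304] pointing down, gripper open.
Joint ranges: [-2.53, 2.53], [-0.77, 2.02], [0.04, 2.7], [-1, 4.14], [0.28, 2.66], [-3.11, 3.11]. Speed limits (rad/s): [2.57, 2.57, 3.14, 3.14, 3.14, 3.14].

INTERFACE

Orientations are given as a unit quaternion [w, x, y, z].
In Python, from rig import r gives the robot as it stands.
- The arm moves only by the tool jog_arm, never from a script. Its argument "series" is a list of rows, each an object with "xyz": the shift along the tool's x, y, z in mm, a list of three; "yaw": the turn about the tool's z in rad. In form: [{"xyz": [tx, ty, tz], "yaw": yaw}, ...]. A call has 1 to 12 rows; each row shifts and turns the commanded pose from where the row before left it, along the tool's axes as they then stand; what a row does not reach is not made up. A row lasts 1/10 s, in which the tool goes at most 50 mm and 8.59 degrees, less where a joint would pass 70% of its speed; a pose out of reach is approached as far as the arm can. A call is refused whole if a number of a shift passes 50 or a number of a turn 0.15, either way. A call with a gripper value outside its range is refused whole. "gripper" is the opening, from -1 (shut) to 1 (fully open), set as the call begins (left out, the last holds). The fingers move at their own pace and stop on an object; "newtons" is the grip in N (left out, the last holds). Time passes only in rows, so rows that do not move let the fingers close. It gives the time, the measured TCP pose, the force, the opening and the grip force at its end, in the units of the state.
- r.observe(): the state, without advancing time (a new reading comes with each control period).
- r.capture(name): name is "side" or "top" or "wrist"; returns a dict with "color" (384x512x3 uint8, red, green, blue), "vertical_fov" (degrees; the focal length in pixels is half the picture's height over the tangent of half this angle, whatever the lens; pixels are square), "cx", "cy" (the principal point, pixels), "D" ([k1, k2, p1, p2, k3] as OpenCV has them; the pictures are not rectified), "world_to_cam" (4x4, takes a point from world to camera coordinates). Camera axes: x right, y down, z forward; pixel columns grow to the right and rows downward; lengths in m; the calibration is good to about 2 mm. A picture is of the moment at which its call begins. There is no depth.
- r.job_done(): hands the job in; it is judged then, once.
The state is a dict: "clock": time; "joint_positions": joint angles; "joint_vel": joint speeds; "tau": joint torques, N m; "tcp_pos": TCP position; "tcp_rot": TCP orientation; "wrist_force": force on the tool from outside, world axes, zero at the start; "ft_torque": the same for the moment, N m; "grip_width": finger opening in m; "finger_force": force on a finger pad.
Only numpy, scipy, OpenCV 4.12 (cv2) and the standard library are available. Lean on these libraries where they do the work, as an engineer would, in place of code of your own. Each camera call takes 0.05 s, during which the arm holds its last target. There are 200 camera calls.

## Working session

There is one attempt and no reset: what is moved stays moved. The work goes in short steps, Python scripts to look and compute and a tool call to move; the robot and the scene stay as the last step left them, time stands still between calls to the robot, and variables do not carry over. Pictures are saved under pics/ and viewed, at most 10 in all, crops included, and the job is handed in when it is done.

Besides the shell and the picture viewer there is one more tool, called as name([rows], argument=value, ...), one row to a line, values as JSON. jog_arm: Moves the arm, as the interface text tells. Its arguments: {"type":"object","properties":{"series":{"type":"array","items":{"type":"object","properties":{"xyz":{"type":"array","items":{"type":"number"}},"yaw":{"type":"number"}}}},"gripper":{"type":"number"},"newtons":{"type":"number"}},"required":["series"]}

```bash
ls; mkdir -p pics; python3 - <<'E'
from rig import r
import cv2,numpy as np,pickle
d={}
for n in("side","top","wrist"):
    c=r.capture(n);d[n]=c;cv2.imwrite(f"pics/{n}0.png",c["color"][:,:,::-1])
    print(n,c["vertical_fov"],c["cx"],c["cy"],c["D"],np.round(c["world_to_cam"],3).tolist())
pickle.dump(d,open("d0.pkl","wb"))
print(r.observe())
E
```

```text
pics
side 45.32428249370681 258.3882655566683 182.9175765516743 [0.0567584 0.        0.        0.        0.       ] [[0.976, -0.218, -0.013, -0.583], [-0.164, -0.69, -0.705, 0.174], [0.145, 0.69, -0.709, 1.202], [0.0, 0.0, 0.0, 1.0]]
top 57.48947830185031 254.64885605965233 195.46663590360941 [0.02758922 0.         0.         0.         0.        ] [[0.014, -1.0, -0.0, 0.005], [-0.984, -0.014, -0.177, 0.597], [0.177, 0.003, -0.984, 0.785], [0.0, 0.0, 0.0, 1.0]]
wrist 64.04905222763286 254.24619349059952 193.34730934519317 [-0.07980064  0.          0.          0.          0.        ] [[0.252, -0.968, -0.003, -0.525], [-0.934, -0.244, 0.259, -0.033], [-0.252, -0.063, -0.966, 0.38], [0.0, 0.0, 0.0, 1.0]]
{'clock': 0.15, 'joint_positions': array([-1.46196813e+00,  3.42557022e-01,  1.52476446e+00, -2.89362726e-07,
        1.27536501e+00, -1.45980902e-01]), 'joint_vel': array([-0.00163513, -0.00412879, -0.00220953, -0.000437  ,  0.00275457,
        0.0007458 ]), 'tau': array([ 2.19820475e-03, -4.33909857e+01, -2.46145713e+01, -7.81961990e-05,
        5.69768730e-03,  6.50698183e-06]), 'tcp_pos': array([ 0.13234155, -0.50784378,  0.30340006]), 'tcp_rot': array([-5.46826370e-04,  9.91894859e-01,  1.27060180e-01,  1.00207950e-05]), 'wrist_force': array([ 0.05470281,  0.72864019, -0.04219486]), 'ft_torque': array([ 0.03961446, -0.0442997 , -0.00969322]), 'finger_force': 0.0, 'grip_width': 0.08570953531178684}
```

View pics/top0.png

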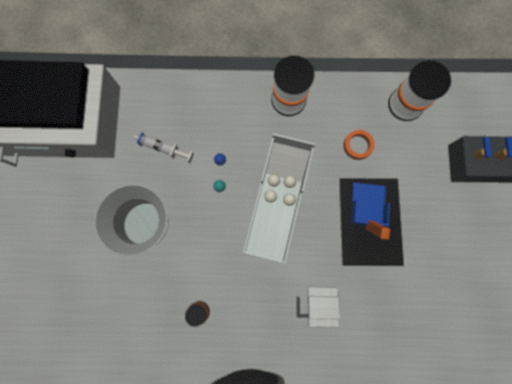

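View pics/side0.png

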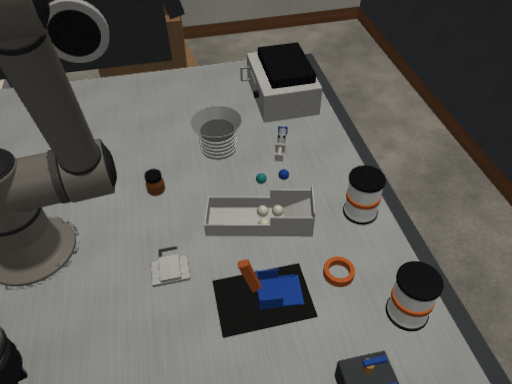

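The top view shows two shut, lidded jars at (292,85) and (425,90), which are canister look-alikes. The open canister is at (136,222). Four white balls sit in the tray at (273,181), (290,182), (270,196) and (289,199). The blue and turquoise balls at (220,159) and (219,186) are decoys. The scoop is on the mat at (371,205), and the blue/orange tool in the box at (495,148) is not the scoop. I choose the blue scoop on the black mat, the white balls and the lidless canister. One close crop follows to check the choice, along with measurements.

```bash
cat > h.py <<'E'
import numpy as np,cv2
def K(c):
    f=c["color"].shape[0]/2/np.tan(np.radians(c["vertical_fov"])/2)
    return np.array([[f,0,c["cx"]],[0,f,c["cy"]],[0,0,1]])
def ray(c,uv):
    p=cv2.undistortPoints(np.array(uv,float).reshape(-1,1,2),K(c),np.array(c["D"])).reshape(-1,2)
    W=np.array(c["world_to_cam"]);R=W[:3,:3];o=-R.T@W[:3,3]
    return o,np.c_[p,np.ones(len(p))]@R
def plane(c,uv,z):
    o,d=ray(c,uv);return o+d*((z-o[2])/d[:,2])[:,None]
def proj(c,P):
    W=np.array(c["world_to_cam"]);return cv2.projectPoints(np.array(P,float).reshape(-1,1,3),cv2.Rodrigues(W[:3,:3])[0],W[:3,3],K(c),np.array(c["D"]))[0].reshape(-1,2)
def box(c,m,z,name):
    n,l,s,ce=cv2.connectedComponentsWithStats(m.astype(np.uint8))
    i=1+np.argmax(s[1:,4]);cn=cv2.findContours((l==i).astype(np.uint8),0,2)[0][0]
    b=cv2.boxPoints(cv2.minAreaRect(cn));P=plane(c,b,z)
    print(name,s[i],b.round(1).tolist(),P[:,:2].round(4).tolist(),"mean",P.mean(0)[:2].round(4))
    return cn
E
python3 - <<'E'
import pickle,numpy as np,cv2
from h import *
d=pickle.load(open("d0.pkl","rb"));c=d["top"];im=c["color"];hsv=cv2.cvtColor(im,cv2.COLOR_RGB2HSV)
cr=im[120:280,85:415];cv2.imwrite("pics/crop.png",cv2.resize(cr,None,fx=2.4,fy=2.4,interpolation=cv2.INTER_CUBIC)[:,:,::-1])
roi=np.zeros(im.shape[:2],bool);roi[170:275,330:412]=1
dark=roi&((im.max(2)<50)|(hsv[...,1]>120))
box(c,dark,.005,"mat")
blue=roi&(hsv[...,0]>100)&(hsv[...,0]<130)&(hsv[...,1]>150)&(im[...,2]>60)
box(c,blue,.008,"blue")
org=roi&(hsv[...,0]<20)&(hsv[...,1]>150)
box(c,org,.13,"orange")
r2=np.zeros_like(roi);r2[165:215,255:305]=1
for g in(190,205,215,225):
  m=(r2&(im.min(2)>g)).astype(np.uint8);n,l,s,ce=cv2.connectedComponentsWithStats(m)
  print(g,[(s[i,4],ce[i].round(1).tolist()) for i in range(1,n) if s[i,4]>15])
E
```

```text
mat [ 341  179   62   86 4761] [[340.1000061035156, 179.10000610351562], [399.29998779296875, 177.10000610351562], [402.20001220703125, 264.0], [343.0, 266.0]] [[0.6513, -0.2036], [0.6585, -0.3536], [0.4413, -0.3476], [0.4341, -0.2041]] mean [ 0.5463 -0.2772]
blue [ 352  183   38   43 1296] [[352.0, 183.0], [389.0, 183.0], [389.0, 225.0], [352.0, 225.0]] [[0.6408, -0.2325], [0.6421, -0.3257], [0.5356, -0.32], [0.5341, -0.2288]] mean [ 0.5882 -0.2767]
orange [367 222  23  18 235] [[365.1000061035156, 232.0], [369.3999938964844, 220.60000610351562], [391.6000061035156, 229.0], [387.3999938964844, 240.39999389648438]] [[0.5077, -0.2223], [0.5321, -0.2324], [0.5151, -0.2786], [0.4908, -0.2683]] mean [ 0.5114 -0.2504]
190 []
205 []
215 []
225 []
```

View pics/crop.png

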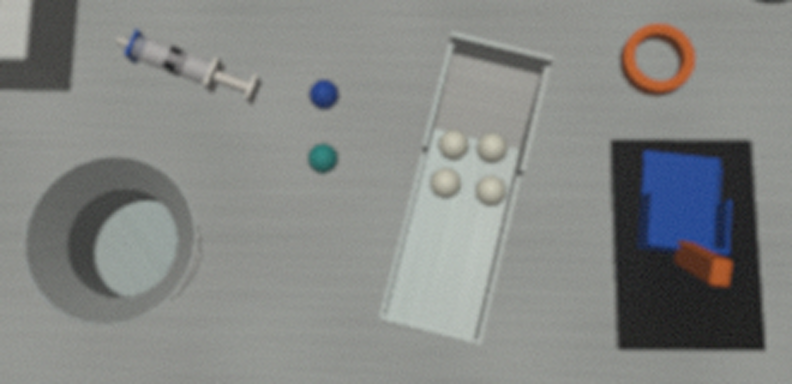

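```bash
python3 - <<'E'
import pickle,numpy as np
from h import *
d=pickle.load(open("d0.pkl","rb"));c=d["top"]
q=lambda P:np.array(P,float)/2.4+[85-.3,120-.3]
p=lambda P,z:plane(c,q(P),z)[:,:2].round(4)
n=p([(382,318),(479,341)],.045);f=p([(452,34),(551,60)],.095)
print("tray",n,f);a=n.mean(0);b=f.mean(0);v=b-a;L=np.hypot(*v);print("len",L,"head",np.arctan2(v[1],v[0]),"origin",a+v/L*.154, b-v/L*.131)
print("balls",p([(454,144),(492,148),(446,182),(491,190)],.02))
print("can",p([(111.5,240),(27,240),(196,240),(111,157),(111,323)],.11))
l=p([(643,150),(721,156)],.007);t=p([(719,272)],.137)
print("lip",l,"top",t);v=l.mean(0)-t[0];print("len(135)",np.hypot(*v),"head",np.arctan2(v[1],v[0]))
w=l[0]-l[1];print(np.hypot(*w),"head from lip",np.arctan2(w[1],w[0])-np.pi/2)
m=p([(612,141),(750,141),(764,348),(619,350)],.005);print("mat",m,m.mean(0))
k=p([(645,248),(725,252)],.04);print(k)
# side-view check of handle top
import cv2
c=d["side"];h=cv2.cvtColor(c["color"],cv2.COLOR_RGB2HSV);mm=((h[...,0]<20)&(h[...,1]>150)).astype(np.uint8);mm[:250]=0;mm[300:]=0;mm[:,:230]=0;mm[:,275:]=0
ys,xs=np.nonzero(mm);i=np.argsort(ys)[:12];print("side top px",xs[i].mean(),ys[i].mean(),"proj of guess",proj(c,[[*t[0],.137]]))
E
```

```text
tray [[ 0.4629  0.0372]
 [ 0.4422 -0.0576]] [[ 0.737  -0.0274]
 [ 0.7118 -0.1236]]
len 0.2795827471429522 head -0.23573974842313275 origin [ 0.60229064 -0.0461686 ] [ 0.59702322 -0.04490333]
balls [[ 0.644  -0.0338]
 [ 0.6402 -0.0735]
 [ 0.6035 -0.0257]
 [ 0.5957 -0.0723]]
can [[0.5291 0.2839]
 [0.5281 0.3605]
 [0.5301 0.207 ]
 [0.6065 0.2903]
 [0.4543 0.2785]]
lip [[ 0.6431 -0.2344]
 [ 0.6378 -0.3161]] top [[ 0.5057 -0.2601]]
len(135) 0.13559898598440911 head -0.111960258143071
0.08187172894229118 head from lip -0.06478071036584043
mat [[ 0.6529 -0.2025]
 [ 0.6549 -0.3482]
 [ 0.4397 -0.3495]
 [ 0.4351 -0.2031]] [ 0.54565  -0.275825]
[[ 0.5358 -0.2236]
 [ 0.533  -0.3026]]
side top px 243.58333333333334 260.9166666666667 proj of guess [[242.49129434 263.27461914]]
```

The crop confirms the choice: open canister at crop (111,240), tray with four white balls, and the blue scoop with its orange handle on the mat. Now I move towards the grip point (0.515,-0.263), heading -0.10.

jog_arm([
  {"xyz":[0,0,0],"yaw":0.118},
  {"xyz":[0,0,0],"yaw":0.118},
  {"xyz":[0,0,0],"yaw":0.118},
  {"xyz":[30,-24,0],"yaw":0},
  {"xyz":[30,-24,0],"yaw":0},
  {"xyz":[30,-24,0],"yaw":0},
  {"xyz":[30,-24,0],"yaw":0},
  {"xyz":[30,-24,0],"yaw":0},
  {"xyz":[30,-24,0],"yaw":0},
  {"xyz":[30,-24,0],"yaw":0},
  {"xyz":[30,-24,0],"yaw":0},
  {"xyz":[30,-24,0],"yaw":0},
], gripper=1, newtons=60)

```text
clock: 1.35
tcp_pos: [0.4235, -0.3187, 0.3037]
tcp_rot: [-0.0, 0.999, -0.05, -0.0]
wrist_force: [0.9, -0.2, -0.1]
grip_width: 0.0856
finger_force: 0.0
```

jog_arm([
  {"xyz":[22,-16,8],"yaw":0},
  {"xyz":[22,-16,8],"yaw":0},
  {"xyz":[22,-16,8],"yaw":0},
  {"xyz":[19,-16,6],"yaw":0},
  {"xyz":[0,0,0],"yaw":0},
  {"xyz":[0,0,0],"yaw":0},
])

```text
clock: 1.95
tcp_pos: [0.5133, -0.2643, 0.2734]
tcp_rot: [-0.0, 0.999, -0.049, -0.001]
wrist_force: [-0.1, -0.1, 0.4]
grip_width: 0.0851
finger_force: 0.0
```

```bash
python3 - <<'E'
from rig import r
from h import *
import pickle
o=r.observe();print(o["tcp_pos"],o["tcp_rot"])
c=r.capture("wrist");pickle.dump(c,open("w1.pkl","wb"));im=c["color"];cv2.imwrite("pics/w1.png",im[:,:,::-1])
h=cv2.cvtColor(im,cv2.COLOR_RGB2HSV)
m=(h[...,0]<20)&(h[...,1]>150);box(c,m,.137,"orange")
m=(h[...,0]>100)&(h[...,0]<130)&(h[...,1]>150);box(c,m,.007,"blue")
print(proj(c,[[.5147,-.2626,.1054],[.6405,-.2752,.005],[.5061,-.2617,.137]]).round(1))
E
```

```text
[ 0.51326434 -0.26432099  0.27339966] [-1.06514588e-04  9.98800596e-01 -4.89591127e-02 -6.02172099e-04]
orange [ 237  147   26   83 1879] [[237.0, 147.0], [262.0, 147.0], [262.0, 229.0], [237.0, 229.0]] [[0.557, -0.2572], [0.5554, -0.2739], [0.4968, -0.2686], [0.4985, -0.2506]] mean [ 0.5269 -0.2626]
blue [ 208   49   86  109 8555] [[207.1999969482422, 156.1999969482422], [208.6999969482422, 48.900001525878906], [294.0, 50.099998474121094], [292.5, 157.39999389648438]] [[0.5361, -0.2144], [0.6463, -0.2304], [0.6365, -0.3174], [0.5256, -0.3079]] mean [ 0.5861 -0.2675]
[[251.7 194.3]
 [252.7  50.4]
 [251.2 217.7]]
```

View pics/w1.png

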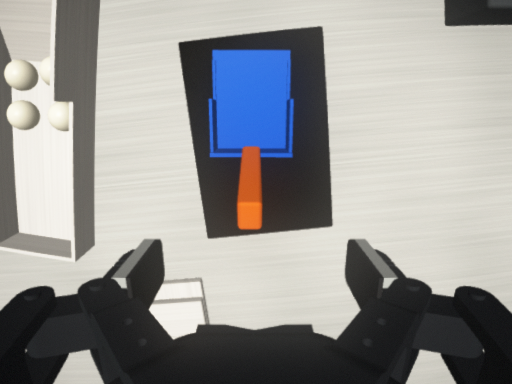

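The wrist view shows the handle top at (250,216), within 2 px of prediction and aligned with the tool. The mat lies under the scoop and the tray's balls are at the left. Descending to grip.

jog_arm([
  {"xyz":[1.5,-1.5,25],"yaw":0},
  {"xyz":[0,0,30],"yaw":0},
  {"xyz":[0,0,25],"yaw":0},
  {"xyz":[0,0,20],"yaw":0},
  {"xyz":[0,0,14],"yaw":0},
  {"xyz":[0,0,2],"yaw":0},
  {"xyz":[0,0,0],"yaw":0},
])

```text
clock: 2.7
tcp_pos: [0.5145, -0.264, 0.1583]
tcp_rot: [0.0, 0.999, -0.05, 0.0]
wrist_force: [0.8, -0.9, 1.0]
grip_width: 0.0855
finger_force: 0.0
```

jog_arm([
  {"xyz":[0,0,0],"yaw":0},
  {"xyz":[0,0,0],"yaw":0},
  {"xyz":[0,0,0],"yaw":0},
  {"xyz":[0,0,0],"yaw":0},
  {"xyz":[0,0,0],"yaw":0},
  {"xyz":[0,0,0],"yaw":0},
  {"xyz":[0,0,0],"yaw":0},
  {"xyz":[0,0,0],"yaw":0},
], gripper=-1, newtons=60)

```text
clock: 3.5
tcp_pos: [0.515, -0.2632, 0.1582]
tcp_rot: [0.0, 0.999, -0.05, 0.0]
wrist_force: [-1.2, 1.6, 2.6]
grip_width: 0.0176
finger_force: 62.3
```

```bash
cat >> h.py <<'E'
from scipy.spatial.transform import Rotation as Ro
from scipy.optimize import brentq
def look(r,name=None):
    """pitch of the scoop (nose-up +) from the blue mask's front row in the wrist view; grip point at 52 mm"""
    o=r.observe();c=r.capture("wrist");im=c["color"]
    if name: cv2.imwrite(f"pics/{name}.png",im[:,:,::-1])
    h=cv2.cvtColor(im,cv2.COLOR_RGB2HSV);m=((h[...,0]>100)&(h[...,0]<130)&(h[...,1]>150)).astype(np.uint8)
    n,l,s,_=cv2.connectedComponentsWithStats(m);i=1+np.argmax(s[1:,4])
    q=o["tcp_rot"];R=Ro.from_quat([q[1],q[2],q[3],q[0]]).as_matrix()
    def lip(th):
        x,z=126.4,-98.4;v=np.array([x*np.cos(th)-z*np.sin(th),0,x*np.sin(th)+z*np.cos(th)])/1000
        return proj(c,[o["tcp_pos"]+R@np.array([v[0],0,.053-v[2]])])[0]
    row=s[i,1]
    g=np.radians(np.arange(-70,40,2));pr=np.array([lip(t)[1] for t in g])
    print("blue box",s[i],"lip row",row,"pitch deg",np.degrees(np.interp(-row,-pr[::-1],g[::-1]) if pr[0]<pr[-1] else np.interp(-row,-pr,g)).round(1),"rows@-60,-30,0,20",[lip(np.radians(t))[1].round() for t in(-60,-30,0,20)])
    return c
E
python3 -c "
from rig import r
from h import *
look(r)"
```

```text
blue box [  184    19   139   170 21086] lip row 19 pitch deg 0.1 rows@-60,-30,0,20 [np.float64(206.0), np.float64(118.0), np.float64(20.0), np.float64(-62.0)]
```

jog_arm([
  {"xyz":[0,0,-5],"yaw":0},
  {"xyz":[0,0,-15],"yaw":0},
  {"xyz":[0,0,-25],"yaw":0},
  {"xyz":[0,0,-25],"yaw":0},
  {"xyz":[0,0,-25],"yaw":0},
  {"xyz":[0,0,-25],"yaw":0},
  {"xyz":[0,0,-20],"yaw":0},
  {"xyz":[0,0,-10],"yaw":0},
  {"xyz":[0,0,0],"yaw":0},
])

```text
clock: 4.45
tcp_pos: [0.5152, -0.2635, 0.309]
tcp_rot: [0.001, 0.999, -0.05, 0.001]
wrist_force: [0.3, 0.4, -2.0]
grip_width: 0.0174
finger_force: 61.8
```

```bash
python3 -c "
from rig import r
from h import *
look(r);print(r.observe()['tcp_pos'],r.observe()['joint_positions'].round(2))"
```

```text
blue box [  185    21   136   168 20547] lip row 21 pitch deg -0.4 rows@-60,-30,0,20 [np.float64(206.0), np.float64(119.0), np.float64(20.0), np.float64(-62.0)]
[ 0.51487743 -0.26321823  0.30758066] [-0.61  0.44  1.37 -0.    1.34  1.06]
```

jog_arm([
  {"xyz":[0,0,0],"yaw":0},
  {"xyz":[0,0,0],"yaw":0},
  {"xyz":[0,0,0],"yaw":0},
], newtons=20)

```text
clock: 4.8
tcp_pos: [0.5148, -0.2631, 0.3069]
tcp_rot: [-0.0, 0.999, -0.05, -0.001]
wrist_force: [0.5, 0.8, -2.0]
grip_width: 0.0172
finger_force: 61.8
```

```bash
python3 -c "
from rig import r
from h import *
look(r)"
```

```text
blue box [  185    21   136   168 20559] lip row 21 pitch deg -0.4 rows@-60,-30,0,20 [np.float64(206.0), np.float64(119.0), np.float64(20.0), np.float64(-62.0)]
```

jog_arm([
  {"xyz":[0,0,0],"yaw":0},
  {"xyz":[0,0,0],"yaw":0},
  {"xyz":[0,0,0],"yaw":0},
], newtons=20, gripper=-1)

```text
clock: 5.15
tcp_pos: [0.515, -0.2632, 0.3079]
tcp_rot: [0.0, 0.999, -0.05, -0.0]
wrist_force: [-0.5, -0.1, -1.3]
grip_width: 0.017
finger_force: 61.8
```

```bash
python3 -c "
from rig import r
from h import *
look(r)"
```

```text
blue box [  185    21   136   168 20549] lip row 21 pitch deg -0.4 rows@-60,-30,0,20 [np.float64(206.0), np.float64(119.0), np.float64(20.0), np.float64(-62.0)]
```

jog_arm([
  {"xyz":[0,0,15],"yaw":0},
  {"xyz":[0,0,30],"yaw":0},
  {"xyz":[0,0,30],"yaw":0},
  {"xyz":[0,0,25],"yaw":0},
  {"xyz":[0,0,12],"yaw":0},
])

```text
clock: 5.7
tcp_pos: [0.5142, -0.2627, 0.1936]
tcp_rot: [-0.001, 0.999, -0.05, -0.002]
wrist_force: [-0.4, -0.4, -0.7]
grip_width: 0.0175
finger_force: 61.7
```

jog_arm([
  {"xyz":[0,0,0],"yaw":0},
  {"xyz":[0,0,0],"yaw":0},
  {"xyz":[0,0,0],"yaw":0},
], newtons=20, gripper=-0.75)

```text
clock: 6.0
tcp_pos: [0.5157, -0.2637, 0.1975]
tcp_rot: [0.001, 0.999, -0.05, 0.001]
wrist_force: [0.4, 0.1, -2.2]
grip_width: 0.0174
finger_force: 61.7
```

```bash
python3 -c "
from rig import r
from h import *
look(r)"
```

```text
blue box [  184    20   138   169 20999] lip row 20 pitch deg -0.1 rows@-60,-30,0,20 [np.float64(206.0), np.float64(119.0), np.float64(20.0), np.float64(-62.0)]
```

jog_arm([
  {"xyz":[0,0,12],"yaw":0},
  {"xyz":[0,0,12],"yaw":0},
  {"xyz":[0,0,0],"yaw":0},
])

```text
clock: 6.35
tcp_pos: [0.514, -0.2626, 0.1696]
tcp_rot: [-0.001, 0.999, -0.05, -0.002]
wrist_force: [0.1, 0.9, -1.7]
grip_width: 0.0174
finger_force: 61.8
```

jog_arm([
  {"xyz":[0,0,0],"yaw":0},
  {"xyz":[0,0,0],"yaw":0},
], newtons=20, gripper=-0.6)

```text
clock: 6.55
tcp_pos: [0.5151, -0.2634, 0.172]
tcp_rot: [0.0, 0.999, -0.05, 0.0]
wrist_force: [0.1, -0.2, -1.6]
grip_width: 0.017
finger_force: 58.9
```

```bash
python3 -c "
from rig import r
from h import *
look(r)"
```

```text
blue box [  184    20   138   169 21039] lip row 20 pitch deg -0.1 rows@-60,-30,0,20 [np.float64(206.0), np.float64(119.0), np.float64(20.0), np.float64(-62.0)]
```

jog_arm([
  {"xyz":[0,0,0],"yaw":0},
  {"xyz":[0,0,0],"yaw":0},
])

```text
clock: 6.8
tcp_pos: [0.5151, -0.2633, 0.1722]
tcp_rot: [0.0, 0.999, -0.05, 0.0]
wrist_force: [0.2, 0.9, -0.5]
grip_width: 0.0176
finger_force: 58.9
```

jog_arm([
  {"xyz":[0,0,0],"yaw":0},
  {"xyz":[0,0,0],"yaw":0},
], gripper=-0.585)

```text
clock: 7.0
tcp_pos: [0.515, -0.2633, 0.172]
tcp_rot: [0.0, 0.999, -0.05, 0.0]
wrist_force: [-0.0, 0.9, -1.4]
grip_width: 0.0178
finger_force: 18.2
```

```bash
python3 -c "
from rig import r
from h import *
look(r)"
```

```text
blue box [  185    20   138   169 21093] lip row 20 pitch deg -0.1 rows@-60,-30,0,20 [np.float64(206.0), np.float64(119.0), np.float64(20.0), np.float64(-62.0)]
```

jog_arm([
  {"xyz":[0,0,0],"yaw":0},
  {"xyz":[0,0,0],"yaw":0},
  {"xyz":[0,0,0],"yaw":0},
], gripper=-0.582)

```text
clock: 7.35
tcp_pos: [0.515, -0.2633, 0.1719]
tcp_rot: [0.0, 0.999, -0.05, -0.0]
wrist_force: [0.2, 0.2, -1.0]
grip_width: 0.0178
finger_force: 9.6
```

```bash
python3 -c "
from rig import r
from h import *
look(r)"
```

```text
blue box [  185    20   139   169 21064] lip row 20 pitch deg -0.1 rows@-60,-30,0,20 [np.float64(206.0), np.float64(119.0), np.float64(20.0), np.float64(-62.0)]
```

jog_arm([
  {"xyz":[0,0,0],"yaw":0},
  {"xyz":[0,0,0],"yaw":0},
  {"xyz":[0,0,0],"yaw":0},
], gripper=-0.5803)

```text
clock: 7.7
tcp_pos: [0.515, -0.2633, 0.1719]
tcp_rot: [0.0, 0.999, -0.05, 0.0]
wrist_force: [-0.1, 0.5, -1.1]
grip_width: 0.0178
finger_force: 4.9
```

```bash
python3 -c "
from rig import r
from h import *
look(r)"
```

```text
blue box [  186    24   137   167 20665] lip row 24 pitch deg -1.2 rows@-60,-30,0,20 [np.float64(206.0), np.float64(119.0), np.float64(20.0), np.float64(-62.0)]
```

The grip is position-set: gripper -0.5803 gives about 5 N and the scoop pivots slowly under gravity, which is my pour control. Regripping firmly and heading to the tray.

jog_arm([
  {"xyz":[0,0,0],"yaw":0},
  {"xyz":[0,0,-10],"yaw":0},
  {"xyz":[0,0,-20],"yaw":0.068},
  {"xyz":[0,0,-30],"yaw":0.068},
  {"xyz":[0,0,-30],"yaw":0},
  {"xyz":[-10,-20,-10],"yaw":0},
  {"xyz":[-18,-35,0],"yaw":0},
  {"xyz":[-18,-35,0],"yaw":0},
  {"xyz":[-18,-35,0],"yaw":0},
  {"xyz":[-18,-36,0],"yaw":0},
  {"xyz":[-18,-36,0],"yaw":0},
  {"xyz":[-13,-34.5,0],"yaw":0},
], gripper=-0.6, newtons=60)

```text
clock: 8.95
tcp_pos: [0.4582, -0.0102, 0.2728]
tcp_rot: [0.0, 0.993, -0.117, 0.0]
wrist_force: [0.6, 0.5, -1.9]
grip_width: 0.0175
finger_force: 28.3
```

jog_arm([
  {"xyz":[0,0,0],"yaw":0},
  {"xyz":[0,0,0],"yaw":0},
])

```text
clock: 9.15
tcp_pos: [0.4592, -0.0114, 0.2727]
tcp_rot: [0.0, 0.993, -0.116, 0.001]
wrist_force: [0.4, -0.0, -1.6]
grip_width: 0.0178
finger_force: 28.6
```

```bash
python3 - <<'E'
from rig import r
from h import *
c=look(r,"w2");o=r.observe();print(o["tcp_pos"],o["tcp_rot"])
T=np.array([.600,-.0455]);t=np.array([.972,-.2338]);n=np.array([.2338,.972])
for nm,z,P in(("wallL",.045,[(-.15,.051),(.018,.051)]),("wallR",.045,[(-.15,-.051),(.018,-.051)]),("far",.095,[(.131,.051),(.131,-.051)])):
    print(nm,proj(c,[[*(T+a*t+b*n),z] for a,b in P]).round(0).tolist())
E
```

```text
blue box [  187    25   135   165 19754] lip row 25 pitch deg -1.5 rows@-60,-30,0,20 [np.float64(206.0), np.float64(119.0), np.float64(20.0), np.float64(-62.0)]
[ 0.45936187 -0.01210689  0.27252495] [ 2.97029767e-04  9.93130199e-01 -1.17012157e-01  6.88697030e-04]
wallL [[203.0, 185.0], [198.0, 2.0]]
wallR [[305.0, 185.0], [312.0, 2.0]]
far [[186.0, -172.0], [326.0, -172.0]]
```

View pics/w2.png

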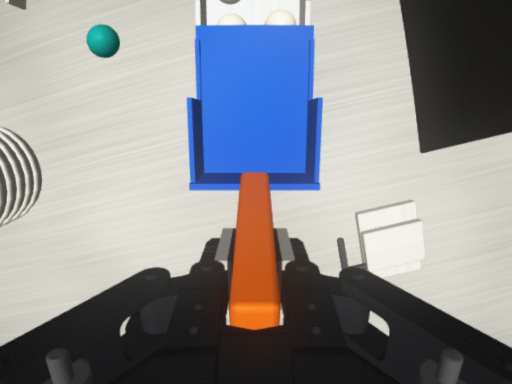

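jog_arm([
  {"xyz":[-2,-1.5,15],"yaw":0},
  {"xyz":[0,0,25],"yaw":0},
  {"xyz":[0,0,25],"yaw":0},
  {"xyz":[0,0,20],"yaw":0},
  {"xyz":[0,0,12],"yaw":0},
  {"xyz":[0,0,10],"yaw":0},
  {"xyz":[0,0,5],"yaw":0},
  {"xyz":[0,0,3],"yaw":0},
  {"xyz":[0,0,1],"yaw":0},
  {"xyz":[0,0,0],"yaw":0},
])

```text
clock: 10.2
tcp_pos: [0.4578, -0.0103, 0.157]
tcp_rot: [0.0, 0.993, -0.117, 0.001]
wrist_force: [-1.5, -1.0, 4.4]
grip_width: 0.018
finger_force: 29.3
```

```bash
python3 - <<'E'
from rig import r
from h import *
c=look(r);c=r.capture("side");cv2.imwrite("pics/s3.png",cv2.resize(c["color"][130:280,130:350],None,fx=3,fy=3,interpolation=cv2.INTER_CUBIC)[:,:,::-1])
E
```

```text
blue box [  187    22   136   166 20295] lip row 22 pitch deg -0.7 rows@-60,-30,0,20 [np.float64(206.0), np.float64(119.0), np.float64(20.0), np.float64(-62.0)]
```

View pics/s3.png

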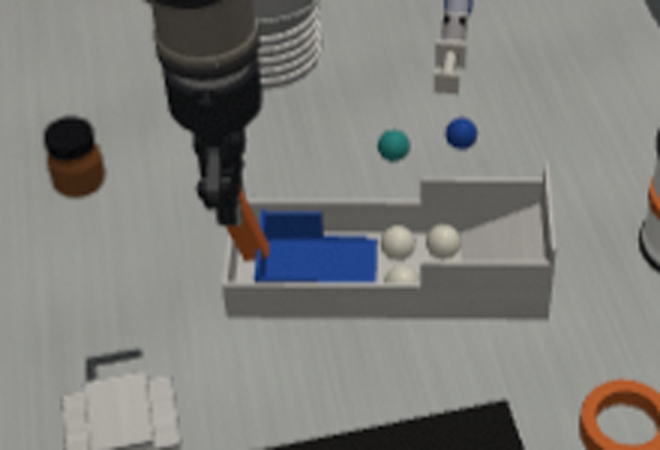

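The side crop shows the scoop flat in the tray with its lip just behind the balls, at crop (378,260). Pushing forward now, then following the ramp up level.

jog_arm([
  {"xyz":[5,0,-1],"yaw":0},
  {"xyz":[10,0,0],"yaw":0},
  {"xyz":[14,0,0],"yaw":0},
  {"xyz":[14,0,0],"yaw":0},
  {"xyz":[12,0,0],"yaw":0},
  {"xyz":[8,0,0],"yaw":0},
  {"xyz":[5,0,-1],"yaw":0},
  {"xyz":[0,0,0],"yaw":0},
], gripper=-0.62, newtons=60)

```text
clock: 11.1
tcp_pos: [0.5241, -0.0259, 0.1576]
tcp_rot: [0.0, 0.993, -0.117, 0.0]
wrist_force: [-0.4, -0.2, -2.6]
grip_width: 0.0174
finger_force: 54.0
```

```bash
cat >> h.py <<'E'
def snap(r,name,a=(110,260,150,370)):
    c=r.capture("top");t=c["color"][120:240,220:340]
    c=r.capture("side");s=c["color"][a[0]:a[1],a[2]:a[3]]
    t=cv2.resize(t,(340,340),interpolation=cv2.INTER_CUBIC);s=cv2.resize(s,None,fx=340/s.shape[0]*.9,fy=340/s.shape[0]*.9,interpolation=cv2.INTER_CUBIC)
    s=cv2.copyMakeBorder(s,0,340-s.shape[0],0,0,0)
    cv2.imwrite(f"pics/{name}.png",np.hstack([t,s])[:,:800,::-1])
E
python3 - <<'E'
from rig import r
from h import *
look(r);snap(r,"s4")
E
```

```text
blue box [  186    22   137   167 15918] lip row 22 pitch deg -0.7 rows@-60,-30,0,20 [np.float64(206.0), np.float64(119.0), np.float64(20.0), np.float64(-62.0)]
```

View pics/s4.png

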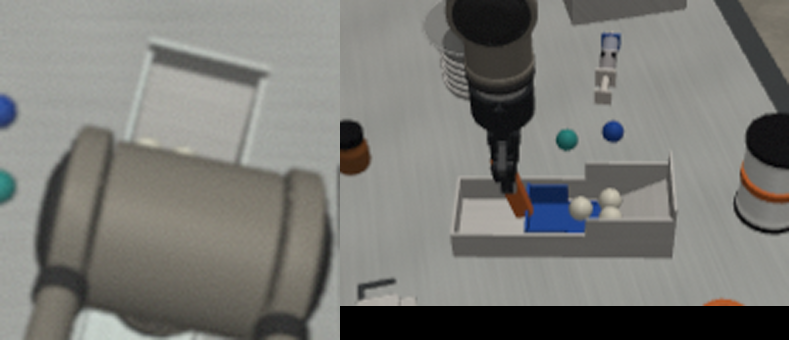

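The balls are rolling back over the lip: one is on the blue floor at (580,208), with others at the lip around (608,205). Continuing up the ramp.

jog_arm([
  {"xyz":[4,0,-2],"yaw":0},
  {"xyz":[5,0,-3],"yaw":0},
  {"xyz":[5,0,-3],"yaw":0},
  {"xyz":[5,0,-3],"yaw":0},
  {"xyz":[5,0,-3],"yaw":0},
  {"xyz":[5,0,-3],"yaw":0},
  {"xyz":[5,0,-3],"yaw":0},
  {"xyz":[5,0,-3],"yaw":0},
  {"xyz":[5,0,-3],"yaw":0},
  {"xyz":[4,0,-2.3],"yaw":0},
  {"xyz":[3,0,-1.7],"yaw":0},
  {"xyz":[0,0,0],"yaw":0},
])

```text
clock: 12.45
tcp_pos: [0.5737, -0.0377, 0.1881]
tcp_rot: [0.0, 0.993, -0.117, 0.0]
wrist_force: [-0.8, 0.2, -2.8]
grip_width: 0.0176
finger_force: 54.0
```

```bash
cat >> h.py <<'E'
def white(r,name=None):
    c=look(r,name);h=cv2.cvtColor(c["color"],cv2.COLOR_RGB2HSV)
    m=((c["color"].min(2)>150)).astype(np.uint8);n,l,s,ce=cv2.connectedComponentsWithStats(m)
    print([(s[i].tolist(),ce[i].round().tolist()) for i in range(1,n) if 250<s[i,4]<12000])
E
python3 - <<'E'
from rig import r
from h import *
white(r,"w5")
E
```

```text
blue box [  186    22   137   167 15826] lip row 22 pitch deg -0.7 rows@-60,-30,0,20 [np.float64(206.0), np.float64(119.0), np.float64(20.0), np.float64(-62.0)]
[([177, 0, 47, 21, 752], [199.0, 8.0]), ([224, 0, 54, 22, 879], [250.0, 9.0]), ([272, 0, 53, 57, 2458], [298.0, 26.0]), ([186, 23, 11, 74, 330], [192.0, 52.0]), ([206, 44, 49, 49, 1875], [230.0, 68.0]), ([198, 189, 42, 64, 1816], [217.0, 212.0]), ([270, 189, 39, 59, 1692], [291.0, 212.0])]
```

View pics/w5.png

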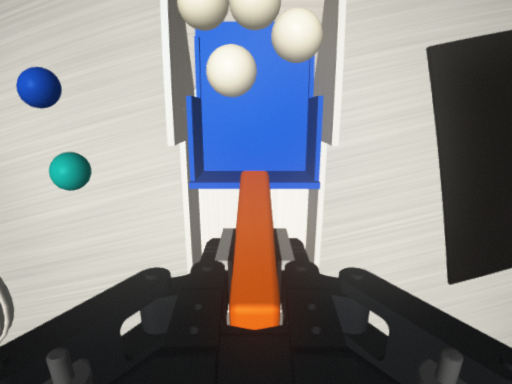

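Two balls are on the scoop, at (230,68) and (298,35), and two more lie at the lip against the end wall, at (200,8) and (250,9). Next I loosen the grip slightly and press down and back on the ramp so the scoop pitches nose-up.

jog_arm([
  {"xyz":[0,0,1],"yaw":0},
  {"xyz":[0,0,2],"yaw":0},
  {"xyz":[-2,0,3],"yaw":0},
  {"xyz":[-3,0,3],"yaw":0},
  {"xyz":[-3,0,3],"yaw":0},
  {"xyz":[-3,0,3],"yaw":0},
  {"xyz":[0,0,0],"yaw":0},
], gripper=-0.588, newtons=40)

```text
clock: 13.2
tcp_pos: [0.5623, -0.035, 0.173]
tcp_rot: [0.0, 0.993, -0.117, 0.0]
wrist_force: [-1.5, -0.3, 0.7]
grip_width: 0.0172
finger_force: 26.3
```

```bash
python3 - <<'E'
from rig import r
from h import *
white(r)
E
```

```text
blue box [  186    18   138   169 15133] lip row 18 pitch deg 0.4 rows@-60,-30,0,20 [np.float64(206.0), np.float64(119.0), np.float64(20.0), np.float64(-62.0)]
[([176, 0, 48, 31, 1214], [199.0, 13.0]), ([226, 0, 101, 61, 3989], [285.0, 23.0]), ([185, 32, 11, 62, 373], [191.0, 61.0]), ([205, 40, 51, 50, 1922], [230.0, 64.0]), ([195, 187, 45, 73, 2125], [214.0, 212.0]), ([270, 187, 43, 68, 1983], [293.0, 211.0])]
```

jog_arm([
  {"xyz":[3,0,-3],"yaw":0},
  {"xyz":[4,0,-2.5],"yaw":0},
  {"xyz":[4,0,-2.3],"yaw":0},
  {"xyz":[4,0,-2.3],"yaw":0},
  {"xyz":[4,0,-2.3],"yaw":0},
  {"xyz":[4,0,-2.3],"yaw":0},
  {"xyz":[3,0,-1.7],"yaw":0},
  {"xyz":[0,0,0],"yaw":0},
])

```text
clock: 14.05
tcp_pos: [0.5858, -0.0405, 0.1907]
tcp_rot: [-0.0, 0.993, -0.117, -0.003]
wrist_force: [-14.6, 3.4, 13.9]
grip_width: 0.0178
finger_force: 26.1
```

```bash
python3 - <<'E'
from rig import r
from h import *
white(r)
E
```

```text
blue box [  190    73   129   137 12619] lip row 73 pitch deg -15.5 rows@-60,-30,0,20 [np.float64(206.0), np.float64(119.0), np.float64(20.0), np.float64(-62.0)]
[([182, 0, 144, 99, 10605], [257.0, 39.0]), ([207, 71, 46, 46, 1667], [229.0, 93.0]), ([200, 210, 40, 41, 973], [217.0, 223.0]), ([270, 210, 38, 37, 902], [291.0, 222.0])]
```

jog_arm([
  {"xyz":[-2,0,3],"yaw":0},
  {"xyz":[-3,0,4],"yaw":0},
  {"xyz":[-3,0,4],"yaw":0},
  {"xyz":[-3,0,4],"yaw":0},
  {"xyz":[-3,0,4],"yaw":0},
  {"xyz":[-3,0,4],"yaw":0},
  {"xyz":[0,0,0],"yaw":0},
])

```text
clock: 14.8
tcp_pos: [0.5697, -0.0366, 0.1665]
tcp_rot: [-0.0, 0.993, -0.117, -0.002]
wrist_force: [-8.7, 2.5, 6.4]
grip_width: 0.0178
finger_force: 22.0
```

```bash
python3 - <<'E'
from rig import r
from h import *
white(r)
E
```

```text
blue box [  184    29   142   172 15830] lip row 29 pitch deg -2.6 rows@-60,-30,0,20 [np.float64(206.0), np.float64(119.0), np.float64(20.0), np.float64(-62.0)]
[([174, 0, 156, 73, 7084], [262.0, 26.0]), ([183, 43, 12, 63, 395], [189.0, 73.0]), ([202, 45, 51, 51, 2039], [226.0, 70.0]), ([194, 201, 45, 61, 1640], [213.0, 220.0]), ([270, 201, 44, 57, 1521], [294.0, 220.0])]
```

```bash
cat >> h.py <<'E'
from scipy.optimize import least_squares
def fit(r,row=None,bot=None,wid=None):
    """pitch (deg, nose-up +) and slip (mm, scoop x,z) of the grip point from lip row, back wall row and width"""
    o=r.observe();c=r.capture("wrist");h=cv2.cvtColor(c["color"],cv2.COLOR_RGB2HSV)
    m=((h[...,0]>100)&(h[...,0]<130)&(h[...,1]>150)).astype(np.uint8)
    n,l,s,_=cv2.connectedComponentsWithStats(m);s=s[1+np.argmax(s[1:,4])]
    if row is None: row,bot,wid=s[1],s[1]+s[3],s[2]
    q=o["tcp_rot"];R=Ro.from_quat([q[1],q[2],q[3],q[0]]).as_matrix()
    def pr(p,P):
        th=p[0];P=np.array(P)-[-71.4+p[1],0,100.4+p[2]];C,S=np.cos(th),np.sin(th)
        v=np.c_[P[:,0]*C-P[:,2]*S,P[:,1],P[:,0]*S+P[:,2]*C]/1000
        return proj(c,o["tcp_pos"]+np.c_[v[:,0],-v[:,1],.053-v[:,2]]@R.T)
    def f(p):
        u=pr(p,[[55,0,2],[-50,0,42],[-50,40,42],[-50,-40,42]])
        return np.array([u[0,1]-row,u[1,1]-bot,abs(u[2,0]-u[3,0])-wid])
    b=least_squares(f,[0,0,0],x_scale=[.1,5,5])
    print("box",s.tolist(),"pitch",np.degrees(b.x[0]).round(1),"slip",b.x[1:].round(1),"res",b.fun.round(1))
E
python3 - <<'E'
from rig import r
from h import *
fit(r,19,189,139);fit(r,22,189,137);fit(r)
E
```

```text
box [184, 29, 141, 172, 15823] pitch -3.6 slip [ -4.7 -12.8] res [ 0.  0. -0.]
box [184, 29, 142, 172, 15843] pitch -4.0 slip [ -4.5 -10.4] res [ 0. -0. -0.]
box [184, 29, 142, 172, 15831] pitch -5.1 slip [  0.2 -18.3] res [ 0. -0. -0.]
```

jog_arm([
  {"xyz":[-2,0,3],"yaw":0},
  {"xyz":[-2,0,3],"yaw":0},
  {"xyz":[-2,0,3],"yaw":0},
  {"xyz":[-2,0,3],"yaw":0},
  {"xyz":[0,0,0],"yaw":0},
], gripper=-0.5865)

```text
clock: 15.5
tcp_pos: [0.5628, -0.0351, 0.1543]
tcp_rot: [-0.0, 0.993, -0.117, -0.001]
wrist_force: [-5.3, 1.5, 3.3]
grip_width: 0.0178
finger_force: 17.8
```

```bash
python3 - <<'E'
from rig import r
from h import *
fit(r);white(r)
E
```

```text
box [181, 14, 148, 182, 16800] pitch -3.0 slip [ -2.6 -23.9] res [ 0. -0.  0.]
blue box [  181    17   148   179 16373] lip row 17 pitch deg 0.7 rows@-60,-30,0,20 [np.float64(206.0), np.float64(119.0), np.float64(20.0), np.float64(-62.0)]
[([168, 0, 53, 27, 1153], [193.0, 11.0]), ([226, 0, 107, 68, 4609], [286.0, 27.0]), ([179, 30, 13, 67, 463], [186.0, 63.0]), ([203, 128, 49, 49, 1864], [227.0, 152.0]), ([190, 196, 49, 67, 2075], [211.0, 219.0]), ([270, 196, 47, 66, 1934], [296.0, 218.0])]
```

```bash
cat >> h.py <<'E'
def balls(r,slip=-.011,show=True):
    o=r.observe();c=r.capture("wrist");g=cv2.GaussianBlur(c["color"].min(2),(5,5),0)
    C=cv2.HoughCircles(g,cv2.HOUGH_GRADIENT,1,30,param1=120,param2=13,minRadius=20,maxRadius=32)
    q=o["tcp_rot"];R=Ro.from_quat([q[1],q[2],q[3],q[0]]).as_matrix()
    zc=o["tcp_pos"][2]-.053-(.1004+slip)+.019
    for u,v,rad in C[0]:
        if c["color"][int(min(v,383)),int(u)].min()<120 or v>180: continue
        P=plane(c,[[u,v]],zc)[0];t=R.T@(P-o["tcp_pos"]);print("px",u.round(),v.round(),rad.round(1),"scoop x,y",(t[0]*1000-71.4).round(),(-t[1]*1000).round())
E
python3 - <<'E'
from rig import r
from h import *
balls(r)
E
```

```text
px 228.0 152.0 24.6 scoop x,y -30.0 17.0
px 304.0 48.0 27.0 scoop x,y 32.0 -29.0
px 254.0 22.0 29.1 scoop x,y 46.0 -0.0
px 198.0 10.0 27.9 scoop x,y 53.0 32.0
```

Ball A is in the back of the scoop, and B, C and D are just inside the lip. Next I lower the rear while sliding the lip down the ramp to pitch it nose-up.

jog_arm([
  {"xyz":[-4,0,3],"yaw":0},
  {"xyz":[-4,0,3],"yaw":0},
  {"xyz":[-4,0,3],"yaw":0},
  {"xyz":[-4,0,3],"yaw":0},
  {"xyz":[-4,0,3],"yaw":0},
  {"xyz":[0,0,0],"yaw":0},
])

```text
clock: 16.25
tcp_pos: [0.5442, -0.0306, 0.1405]
tcp_rot: [0.0, 0.993, -0.117, 0.001]
wrist_force: [-3.7, 1.0, 10.5]
grip_width: 0.0177
finger_force: 18.1
```

```bash
python3 - <<'E'
from rig import r
from h import *
fit(r);balls(r,-.013)
E
```

```text
box [178, 0, 160, 185, 11048] pitch -5.8 slip [-11.8 -36.6] res [ 0. -0.  0.]
px 226.0 136.0 27.5 scoop x,y -20.0 17.0
px 250.0 86.0 31.4 scoop x,y 10.0 2.0
px 282.0 134.0 27.9 scoop x,y -19.0 -17.0
px 202.0 52.0 31.4 scoop x,y 30.0 30.0
```

jog_arm([
  {"xyz":[0,0,0],"yaw":0},
  {"xyz":[0,0,0],"yaw":0},
  {"xyz":[0,0,0],"yaw":0},
  {"xyz":[0,0,0],"yaw":0},
], gripper=-0.62, newtons=60)

```text
clock: 16.75
tcp_pos: [0.5442, -0.0306, 0.1406]
tcp_rot: [0.0, 0.993, -0.117, 0.001]
wrist_force: [-4.0, 1.5, 12.1]
grip_width: 0.0172
finger_force: 48.1
```

```bash
python3 - <<'E'
from rig import r
from h import *
look(r,"w6");balls(r,-.015)
E
```

```text
blue box [  177     0   161   185 11108] lip row 0 pitch deg 5.2 rows@-60,-30,0,20 [np.float64(206.0), np.float64(119.0), np.float64(20.0), np.float64(-62.0)]
px 262.0 88.0 29.2 scoop x,y 9.0 -5.0
px 208.0 56.0 31.4 scoop x,y 26.0 27.0
px 290.0 136.0 27.1 scoop x,y -19.0 -22.0
px 226.0 134.0 26.8 scoop x,y -19.0 17.0
```

View pics/w6.png

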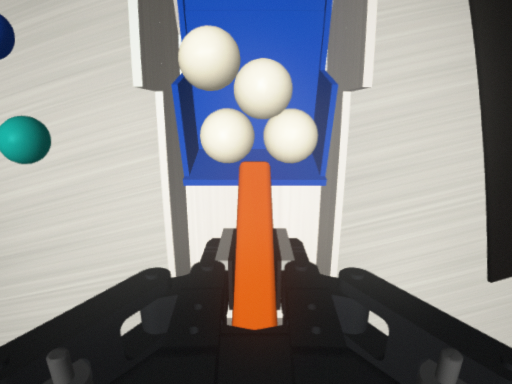

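All four balls are in the scoop, at (226,134), (290,136), (262,88) and (208,56), and it is nose-up. Firming the grip and lifting smoothly.

jog_arm([
  {"xyz":[0,0,0],"yaw":0},
  {"xyz":[0,0,0],"yaw":0},
  {"xyz":[0,0,-2],"yaw":0},
  {"xyz":[0,0,-5],"yaw":0},
  {"xyz":[0,0,-8],"yaw":0},
  {"xyz":[0,0,-11],"yaw":0},
  {"xyz":[0,0,-11],"yaw":0},
  {"xyz":[0,0,-11],"yaw":0},
  {"xyz":[0,0,-8],"yaw":0},
  {"xyz":[0,0,-5],"yaw":0},
  {"xyz":[0,0,-2],"yaw":0},
  {"xyz":[0,0,0],"yaw":0},
], gripper=-1, newtons=80)

```text
clock: 18.05
tcp_pos: [0.544, -0.0306, 0.2024]
tcp_rot: [0.0, 0.993, -0.117, 0.0]
wrist_force: [0.3, -0.2, -2.5]
grip_width: 0.0164
finger_force: 78.0
```

```bash
python3 - <<'E'
from rig import r
from h import *
look(r);balls(r,-.015)
E
```

```text
blue box [  177     0   160   185 11032] lip row 0 pitch deg 5.2 rows@-60,-30,0,20 [np.float64(206.0), np.float64(119.0), np.float64(20.0), np.float64(-62.0)]
px 290.0 136.0 27.1 scoop x,y -19.0 -22.0
px 226.0 136.0 26.6 scoop x,y -19.0 17.0
px 262.0 88.0 29.2 scoop x,y 8.0 -5.0
px 210.0 60.0 30.3 scoop x,y 24.0 26.0
```

Stable. Continuing the lift.

jog_arm([
  {"xyz":[0,0,-3],"yaw":0},
  {"xyz":[0,0,-6],"yaw":0},
  {"xyz":[0,0,-9],"yaw":0},
  {"xyz":[0,0,-12],"yaw":0},
  {"xyz":[0,0,-12],"yaw":0},
  {"xyz":[0,0,-12],"yaw":0},
  {"xyz":[0,0,-12],"yaw":0},
  {"xyz":[0,0,-10],"yaw":0},
  {"xyz":[0,0,-8],"yaw":0},
  {"xyz":[0,0,-5],"yaw":0},
  {"xyz":[0,0,-2],"yaw":0},
  {"xyz":[0,0,0],"yaw":0},
])

```text
clock: 19.35
tcp_pos: [0.544, -0.0306, 0.2932]
tcp_rot: [0.0, 0.993, -0.117, -0.0]
wrist_force: [0.2, 0.5, -3.9]
grip_width: 0.0167
finger_force: 78.0
```

jog_arm([
  {"xyz":[-2,-2,0],"yaw":0},
  {"xyz":[-4,-5,0],"yaw":0},
  {"xyz":[-6,-8,0],"yaw":0},
  {"xyz":[-8,-11,0],"yaw":0},
  {"xyz":[-10,-14,0],"yaw":0},
  {"xyz":[-12,-17,0],"yaw":0},
  {"xyz":[-12,-17,0],"yaw":0},
  {"xyz":[-12,-17,0],"yaw":0},
  {"xyz":[-12,-17,0],"yaw":0},
  {"xyz":[-12,-17,0],"yaw":0},
  {"xyz":[-12,-17,0],"yaw":0},
  {"xyz":[-12,-17,0],"yaw":0},
])

```text
clock: 20.55
tcp_pos: [0.4689, 0.1525, 0.2934]
tcp_rot: [-0.0, 0.993, -0.117, 0.0]
wrist_force: [0.7, 0.6, -2.7]
grip_width: 0.0167
finger_force: 78.1
```

jog_arm([
  {"xyz":[-12,-17,0],"yaw":0},
  {"xyz":[-12,-17,0],"yaw":0},
  {"xyz":[-12,-17,0],"yaw":0},
  {"xyz":[-12,-17,0],"yaw":0},
  {"xyz":[-11,-17,0],"yaw":0},
  {"xyz":[-10,-16,0],"yaw":0},
  {"xyz":[-9,-14,0],"yaw":0},
  {"xyz":[-7,-11,0],"yaw":0},
  {"xyz":[-6,-8,0],"yaw":0},
  {"xyz":[-4,-5,0],"yaw":0},
  {"xyz":[-2,-3,0],"yaw":0},
  {"xyz":[0,0,0],"yaw":0},
])

```text
clock: 21.75
tcp_pos: [0.4089, 0.3114, 0.2932]
tcp_rot: [0.0, 0.993, -0.117, 0.0]
wrist_force: [0.0, -0.4, -3.0]
grip_width: 0.0167
finger_force: 78.1
```

```bash
python3 - <<'E'
from rig import r
from h import *
look(r);balls(r,-.015);print(r.observe()["tcp_pos"])
snap(r,"s7",(80,230,130,310))
c=r.capture("wrist");cv2.imwrite("pics/w7.png",c["color"][:,:,::-1])
E
```

```text
blue box [  172     0   165   185 14363] lip row 0 pitch deg 5.2 rows@-60,-30,0,20 [np.float64(206.0), np.float64(119.0), np.float64(20.0), np.float64(-62.0)]
px 224.0 136.0 27.3 scoop x,y -19.0 19.0
px 264.0 90.0 29.2 scoop x,y 8.0 -6.0
px 208.0 60.0 31.4 scoop x,y 25.0 26.0
px 290.0 134.0 27.1 scoop x,y -19.0 -22.0
[0.4091352  0.31093703 0.29320328]
```

All four balls are steady in the scoop over the canister. Loosening in stages to let the nose drop.

jog_arm([
  {"xyz":[2,0,0],"yaw":0},
  {"xyz":[1,0,0],"yaw":0},
  {"xyz":[0,0,0],"yaw":0},
  {"xyz":[0,0,0],"yaw":0},
], gripper=-0.584, newtons=20)

```text
clock: 22.4
tcp_pos: [0.4118, 0.3105, 0.2931]
tcp_rot: [0.0, 0.993, -0.117, -0.0]
wrist_force: [1.0, 0.5, -3.3]
grip_width: 0.0178
finger_force: 12.8
```

```bash
python3 - <<'E'
from rig import r
from h import *
look(r);balls(r,-.015)
E
```

```text
blue box [ 200   75  110  100 5654] lip row 75 pitch deg -16.1 rows@-60,-30,0,20 [np.float64(206.0), np.float64(119.0), np.float64(20.0), np.float64(-61.0)]
px 260.0 146.0 23.5 scoop x,y -25.0 -4.0
px 218.0 122.0 24.1 scoop x,y -12.0 21.0
```

jog_arm([
  {"xyz":[0,0,0],"yaw":0},
  {"xyz":[0,0,0],"yaw":0},
  {"xyz":[0,0,0],"yaw":0},
])

```text
clock: 22.8
tcp_pos: [0.4119, 0.3106, 0.2934]
tcp_rot: [-0.0, 0.993, -0.117, 0.0]
wrist_force: [0.8, -0.9, -2.3]
grip_width: 0.0176
finger_force: 13.1
```

```bash
python3 - <<'E'
from rig import r
from h import *
white(r,"w8")
a=cv2.imread("pics/w8.png");c=r.capture("side");s=cv2.resize(c["color"][70:230,130:330][:,:,::-1],None,fx=1.6,fy=1.6)
b=np.zeros((384,s.shape[1],3),np.uint8);b[:s.shape[0]]=s
x=np.hstack([cv2.resize(a,(480,360)),b[:360]]);print(x.shape);cv2.imwrite("pics/m8.png",x)
E
```

```text
blue box [  191    77   128   148 16607] lip row 77 pitch deg -16.7 rows@-60,-30,0,20 [np.float64(206.0), np.float64(119.0), np.float64(20.0), np.float64(-62.0)]
[([495, 0, 17, 72, 971], [505.0, 38.0])]
(360, 800, 3)
```

View pics/m8.png

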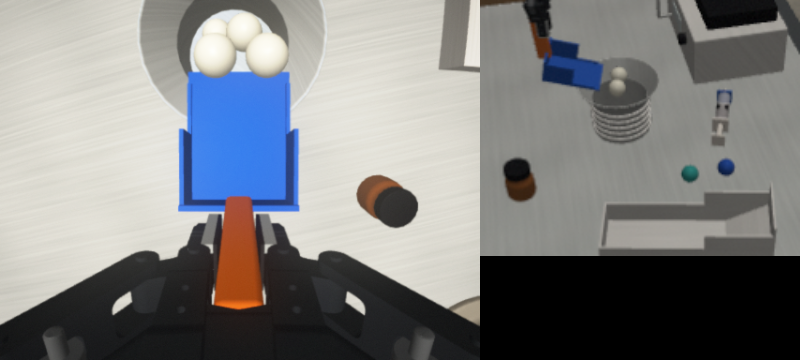

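The view shows all four balls over the canister's inside, at (215,40) to (267,55), and the scoop is empty. Regripping firmly and returning to the mat.

jog_arm([
  {"xyz":[0,0,0],"yaw":0},
  {"xyz":[0,0,0],"yaw":0},
  {"xyz":[0,0,-10],"yaw":0},
  {"xyz":[0,0,-10],"yaw":0},
  {"xyz":[4,9,0],"yaw":0},
  {"xyz":[9,20,0],"yaw":0},
  {"xyz":[14,32,0],"yaw":0},
  {"xyz":[15,34,0],"yaw":0},
  {"xyz":[15,34,0],"yaw":0},
  {"xyz":[15,34,0],"yaw":0},
  {"xyz":[15,34,0],"yaw":0},
  {"xyz":[15,34,0],"yaw":0},
], gripper=-1, newtons=80)

```text
clock: 24.1
tcp_pos: [0.4571, 0.0601, 0.3136]
tcp_rot: [0.0, 0.993, -0.117, 0.0]
wrist_force: [1.0, -0.1, -1.5]
grip_width: 0.017
finger_force: 78.2
```

jog_arm([
  {"xyz":[15,34,0],"yaw":0},
  {"xyz":[15,34,0],"yaw":0},
  {"xyz":[15,34,0],"yaw":0},
  {"xyz":[15,34,0],"yaw":0},
  {"xyz":[15,34,0],"yaw":0},
  {"xyz":[15,34,0],"yaw":0},
  {"xyz":[15,34,0],"yaw":0},
  {"xyz":[14,32,0],"yaw":0},
  {"xyz":[10,21,0],"yaw":0},
  {"xyz":[6,12,0],"yaw":0},
  {"xyz":[0,0,0],"yaw":-0.068},
  {"xyz":[0,0,0],"yaw":-0.068},
])

```text
clock: 25.3
tcp_pos: [0.5175, -0.2643, 0.3132]
tcp_rot: [-0.0, 0.999, -0.049, -0.0]
wrist_force: [1.2, -0.3, -1.0]
grip_width: 0.0166
finger_force: 78.2
```

```bash
python3 - <<'E'
from rig import r
from h import *
fit(r);look(r)
c=r.capture("top");im=c["color"].astype(int)
t=im[140:265,240:320];print("tray white-ball px (warm)",((t[...,0]-t[...,2]>18)&(t.min(2)>120)).sum())
k=im[170:270,80:180];m=((k[...,0]-k[...,2]>12)&(k.min(2)>110)).astype(np.uint8)
n,l,s,ce=cv2.connectedComponentsWithStats(m);print([(s[i,4],(ce[i]+[80,170]).round()) for i in range(1,n) if s[i,4]>20])
print(r.observe()["tcp_pos"])
E
```

```text
box [191, 76, 128, 150, 17269] pitch -11.6 slip [12.9 -3.2] res [-0.  0. -0.]
blue box [  191    76   128   150 17261] lip row 76 pitch deg -16.4 rows@-60,-30,0,20 [np.float64(206.0), np.float64(119.0), np.float64(20.0), np.float64(-62.0)]
tray white-ball px (warm) 0
[(np.int32(94), array([142., 208.])), (np.int32(94), array([130., 215.])), (np.int32(69), array([154., 215.])), (np.int32(65), array([150., 232.]))]
[ 0.51770003 -0.2637022   0.31346518]
```

jog_arm([
  {"xyz":[0,0,10],"yaw":0},
  {"xyz":[0,0,20],"yaw":0},
  {"xyz":[0,0,30],"yaw":0},
  {"xyz":[0,0,30],"yaw":0},
  {"xyz":[0,0,20],"yaw":0},
  {"xyz":[0,0,10],"yaw":0},
  {"xyz":[0,0,3],"yaw":0},
  {"xyz":[0,0,0],"yaw":0},
])

```text
clock: 26.25
tcp_pos: [0.5181, -0.264, 0.1906]
tcp_rot: [0.0, 0.999, -0.05, 0.0]
wrist_force: [0.1, -1.0, -1.7]
grip_width: 0.0166
finger_force: 78.2
```

jog_arm([
  {"xyz":[0,0,2],"yaw":0},
  {"xyz":[0,0,3],"yaw":0},
  {"xyz":[0,0,3],"yaw":0},
  {"xyz":[-1,0,3],"yaw":0},
  {"xyz":[-2,0,3],"yaw":0},
  {"xyz":[-3,0,3],"yaw":0},
  {"xyz":[-3,0,3],"yaw":0},
  {"xyz":[0,0,0],"yaw":0},
], gripper=-0.585, newtons=20)

```text
clock: 27.05
tcp_pos: [0.5083, -0.263, 0.1702]
tcp_rot: [-0.0, 0.999, -0.05, -0.0]
wrist_force: [-1.3, 0.7, 0.7]
grip_width: 0.0177
finger_force: 15.2
```

```bash
python3 - <<'E'
from rig import r
from h import *
fit(r);look(r)
E
```

```text
box [189, 65, 132, 157, 18728] pitch -9.5 slip [11.4 -8.4] res [ 0. -0. -0.]
blue box [  189    65   132   157 18716] lip row 65 pitch deg -13.1 rows@-60,-30,0,20 [np.float64(206.0), np.float64(119.0), np.float64(20.0), np.float64(-62.0)]
```

jog_arm([
  {"xyz":[-3,0,3],"yaw":0},
  {"xyz":[-3,0,3],"yaw":0},
  {"xyz":[-3,0,3],"yaw":0},
  {"xyz":[-3,0,3],"yaw":0},
  {"xyz":[-3,0,3],"yaw":0},
  {"xyz":[0,0,0],"yaw":0},
])

```text
clock: 27.75
tcp_pos: [0.4934, -0.2614, 0.1547]
tcp_rot: [-0.0, 0.999, -0.05, -0.001]
wrist_force: [0.3, -0.8, -1.5]
grip_width: 0.0177
finger_force: 14.5
```

```bash
python3 - <<'E'
from rig import r
from h import *
fit(r);look(r)
E
```

```text
box [185, 38, 140, 172, 21606] pitch -4.8 slip [  5.9 -16.8] res [-0. -0.  0.]
blue box [  185    38   140   172 21600] lip row 38 pitch deg -5.1 rows@-60,-30,0,20 [np.float64(206.0), np.float64(118.0), np.float64(20.0), np.float64(-62.0)]
```

jog_arm([
  {"xyz":[-2,0,2],"yaw":0},
  {"xyz":[-2,0,2],"yaw":0},
  {"xyz":[-1,0,2],"yaw":0},
  {"xyz":[0,0,0],"yaw":0},
])

```text
clock: 28.25
tcp_pos: [0.4899, -0.2613, 0.1516]
tcp_rot: [0.001, 0.999, -0.05, 0.002]
wrist_force: [-1.0, 3.3, 13.9]
grip_width: 0.0175
finger_force: 16.2
```

```bash
python3 - <<'E'
from rig import r
from h import *
fit(r);look(r)
E
```

```text
box [183, 32, 143, 176, 22510] pitch -4.2 slip [  4.4 -20. ] res [-0. -0.  0.]
blue box [  183    32   143   176 22511] lip row 32 pitch deg -3.4 rows@-60,-30,0,20 [np.float64(206.0), np.float64(119.0), np.float64(20.0), np.float64(-62.0)]
```

The force jumped to 14 N with pitch near zero, so the scoop is flat on the mat. Releasing and withdrawing upward.

jog_arm([
  {"xyz":[0,0,0],"yaw":0},
  {"xyz":[0,0,-1],"yaw":0},
  {"xyz":[0,0,0],"yaw":0},
], gripper=-0.57)

```text
clock: 28.65
tcp_pos: [0.4889, -0.2611, 0.1502]
tcp_rot: [-0.0, 0.999, -0.05, -0.0]
wrist_force: [-0.4, -0.7, 0.5]
grip_width: 0.0185
finger_force: 0.0
```

jog_arm([
  {"xyz":[0,0,0],"yaw":0},
  {"xyz":[0,0,0],"yaw":0},
  {"xyz":[0,0,0],"yaw":0},
  {"xyz":[0,0,0],"yaw":0},
  {"xyz":[0,0,0],"yaw":0},
  {"xyz":[0,0,0],"yaw":0},
  {"xyz":[0,0,-5],"yaw":0},
  {"xyz":[0,0,-15],"yaw":0},
  {"xyz":[0,0,-30],"yaw":0},
  {"xyz":[0,0,-30],"yaw":0},
  {"xyz":[0,0,-30],"yaw":0},
  {"xyz":[0,0,-30],"yaw":0},
], gripper=1)

```text
clock: 29.85
tcp_pos: [0.4889, -0.261, 0.292]
tcp_rot: [0.0, 0.999, -0.05, 0.0]
wrist_force: [0.6, -0.2, 0.3]
grip_width: 0.0856
finger_force: 0.0
```

jog_arm([
  {"xyz":[-30,0,-20],"yaw":0},
  {"xyz":[-40,0,0],"yaw":0},
  {"xyz":[0,0,0],"yaw":0},
  {"xyz":[0,0,0],"yaw":0},
])

```text
clock: 30.25
tcp_pos: [0.419, -0.2542, 0.3112]
tcp_rot: [0.0, 0.999, -0.05, 0.001]
wrist_force: [-0.3, 0.4, -0.2]
grip_width: 0.0852
finger_force: 0.0
```

```bash
python3 - <<'E'
from rig import r
from h import *
for n in("wrist","side"):
  c=r.capture(n);h=cv2.cvtColor(c["color"],cv2.COLOR_RGB2HSV)
  m=(h[...,0]>100)&(h[...,0]<130)&(h[...,1]>150)
  if n=="side": m[:200]=0;m[330:]=0
  box(c,m,.007,n+" blue")
  print("proj flat lip,corners",proj(c,[[.607,-.267,.007]]))
  m=(h[...,0]<20)&(h[...,1]>150)
  if n=="side": m[:200]=0;m[:,:200]=0;m[:,290:]=0
  box(c,m,.137,n+" orange")
print(r.observe()["tcp_pos"],r.observe()["clock"])
E
```

```text
wrist blue [ 215    0   79   97 7154] [[215.0, 0.0], [293.0, 0.0], [293.0, 96.0], [215.0, 96.0]] [[0.6116, -0.2298], [0.6029, -0.3163], [0.4985, -0.3082], [0.5076, -0.217]] mean [ 0.5551 -0.2678]
proj flat lip,corners [[248.61356893   0.54146528]]
wrist orange [ 243   88   23   54 1131] [[243.0, 88.0], [265.0, 88.0], [265.0, 141.0], [243.0, 141.0]] [[0.5034, -0.2544], [0.5017, -0.2711], [0.4616, -0.2674], [0.4634, -0.2501]] mean [ 0.4825 -0.2607]
side blue [ 241  271   49   41 1512] [[240.1999969482422, 273.1000061035156], [285.5, 268.6000061035156], [289.29998779296875, 307.3999938964844], [244.10000610351562, 311.8999938964844]] [[0.5076, -0.1971], [0.6195, -0.2095], [0.6006, -0.3142], [0.4963, -0.3019]] mean [ 0.556  -0.2557]
proj flat lip,corners [[286.66381565 289.35312478]]
side orange [222 263  24  32 365] [[219.8000030517578, 266.29998779296875], [229.89999389648438, 260.20001220703125], [247.5, 289.5], [237.39999389648438, 295.6000061035156]] [[0.4565, -0.2566], [0.4806, -0.2461], [0.5032, -0.3261], [0.4801, -0.3353]] mean [ 0.4801 -0.291 ]
[ 0.41997215 -0.25440094  0.31062205] 30.35
```

```bash
python3 -c "
from rig import r
print(r.job_done())"
```

```text
the job is handed in; nothing more can be done
None
```

I handed the job in at about 30 s of the 64 s limit: all four balls are in the canister, and the scoop was laid down flat and right way up on its mat, about 10 mm from the mat's centre. The gripper came away clear; the hand-in returned no verdict.

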